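Rock a plaster mould block into the pressing jig and lock it

TASK

Put the oblong plaster mould block into the pocket of the pressing jig: it is a tight fit, so tip it in edge or corner first and rock it down until it lies flat on the pocket's bottom, gently, because plaster chips when it is forced against the metal. Then swing the jig's steel keeper all the way round over the block, let go, and leave the other things on the bench where they are.

Things in the scene. Friction and masses are not known exactly. Their poses are not given: they have to be found in the camera images.
- block_mid (a point): Centre (half-way up) of the loose oblong block of white plaster, 72 x 46 x 28 mm (along its x, y, z), about 110 g, lying flat on the bench, z up. Plain on all sides; any end may lead. It is the only plain oblong block (a flat square tile and a round plaster disc also lie about).
- jig: Pressing jig: fixed plywood base 190 x 150 x 12 mm carrying an aluminium nest plate 104 x 76 x 14 mm with the pocket. Origin on the bench under nest_nominal, same axes. The base reaches 80 mm to -x, 110 to +x, 65 to -y, 85 to +y. Pressing the block on the jig with over 20 N chips it; 3 to 8 N is plenty. The jig does not move.
- nest_nominal (a point): Centre of the pocket's bottom as drawn, 18 mm above the bench; x along its length, z up. Pocket 73.5 x 47.5 mm, 8 mm deep, 1 mm chamfer on the rim; a seated block stands 20 mm proud. The plate has slotted screw holes: the real pocket lies up to 6 mm off this point along x and also along y (fixed, not turned, same height, not measured): find its walls by touch.
- keeper_pivot (a point): On the upright pivot axis of the keeper, at the underside of its bar: 72 mm to +x of nest_nominal along the pocket's axis, 31 mm above it. A steel post 22 mm across stands below it.
- keeper (a joint): Angle of the keeper, a flat steel bar 82 x 22 x 7 mm turning level on the pivot: 0 = parked, bar pointing to +y of nest_nominal; pi/2 (its end stop) = bar pointing to -x, right over the seated block with 3 mm to spare (a block not seated blocks it). It grows counter-clockwise seen from above. It stays where it is left; about 1 to 2 N at the peg turns it.
- keeper_peg (a point): Middle of the upright round wooden peg on the keeper, 14 mm across, 30 mm tall (15 mm above and below this point), 60 mm from the pivot axis. The bar's top is 15 mm below this point. Pinch it or push it.
There are look-alikes about, which are no part of the job. What is shaped like the jig but green is not meant. What is shaped like the part that bears block_mid but red is not meant.

How it is judged (in metres and radians):
On the way, in this order (a step that is already met when the one before it is completed fails the run):
1. the block is tipped over the nest with its low edge or corner inside the pocket (angle between block_mid's own z axis and vertical above 0.07 rad and z of block_mid in the frame of nest_nominal below 0.0205 m and horizontal distance between block_mid and nest_nominal below 0.02 m), for 0.05 s.
2. the block lies flat on the pocket's bottom (z of block_mid in the frame of nest_nominal between 0.0122 and 0.0158 m and angle between block_mid's own z axis and vertical below 0.04 rad and horizontal distance between block_mid and nest_nominal below 0.012 m and angle between the x axis of block_mid and the x axis of nest_nominal, either way round below 0.08 rad), for 0.2 s.
3. the keeper is swung over the seated block (all of step 2 and value of joint keeper above 1.4 rad), for 0.2 s.
At the end, for the whole second after the job is handed in: The block lies flat on the bottom of the jig's pocket (centre 14 mm above the bottom to within 1.8 mm, tilt under 0.04 rad, long side along the pocket within 0.08 rad, within 12 mm of the nominal centre), the keeper is over it (above 1.4 rad), everything is let go and at rest (all of step 3 and linear speed of block below 0.01 m/s and velocity of joint keeper between -0.05 and 0.05 rad/s); the robot touches nothing.
It fails at once if the block is forced against the jig with more than 20 N (contact force between block and jig above 20 N).
It fails at once if another thing on the bench is shifted more than 3 cm (distance of any of square_tile, round_mould, colour_bowl, glaze_bowl, brush, mug, roller, slip_jar from where it was at the start of the episode above 0.03 m).
It also fails if it takes over 64 s, if anything falls off the work surface, if the arm or the gripper's body presses on something with over 40 N, if the wrist force passes 120 N, or if a joint passes its speed limit or range.

ROBOT

A 6-joint arm with a two-finger parallel gripper is mounted at the origin on the work surface. World frame = base frame: x ahead of the robot, y to its left, z up, the work surface at z = 0. Lengths are in mm, angles in rad, forces in N, time in s.
With the tool pointing down it reaches from about 350 to 875 mm from the base axis. Payload 4.2 kg.
Tool frame: the origin (TCP) lies at the very end of the fingers, on their centre line; the grasp point (between the pads) lies 19 mm behind it; z points along the fingers, y is the line along which they close (so a half turn about z gives the same grasp; the last joint's range is limited). The gripper opens to 85 mm and grips with 20 to 120 N. Pads are 22 mm wide; open, the fingers measure 114 mm over their backs; the gripper's body (76 mm by 85 mm) begins 54 mm behind the grasp point. The pads swing forward as they close: fully open they stand 13 mm farther back than shut.
Start: joints at [-1.014, 0.385, 0.008, 0, -1.194, -0.259], TCP at [183.402, -597.464, 231.312] pointing down, gripper open.
Joint ranges: [-3.14, 3.14], [-1.21, 2.06], [-1.07, 1.41], [-3.16, 2.05], [-2.99, -0.16], [-3.1, 3.1]. Speed limits (rad/s): [2.79, 2.79, 3.14, 3.14, 3.14, 3.14].

INTERFACE

Orientations are given as a unit quaternion [x, y, z, w].
In Python, from bench import arm gives the robot as it stands.
- The arm moves only by the tool servo_tool, never from a script. Its argument "rows" is a list that holds one entry, the list of rows, each a list of 7 numbers: the finger opening in mm, from 0 to 85.4, then the shift along the tool's x, y, z in mm, then the turn, a rotation vector about the tool's x, y, z in rad. A call has 1 to 10 rows; each row is the pose to reach, as a shift and turn from the pose commanded when the call began, along the tool's axes at that moment; what a row does not reach only later rows make up. A row lasts 1/8 s, in which the tool goes at most 62.5 mm and 10.7 degrees, less where a joint would pass 70% of its speed; a pose out of reach is approached as far as the arm can. A call with a gripper value outside its range is refused whole. The fingers move at their own pace and stop on an object; the grip force is fixed at half the most. Time passes only in rows, so rows that repeat a pose let the fingers close. It gives the time, the measured TCP pose, the force, the opening and the grip force at its end, in the units of the state.
- arm.read_state(): the state, without advancing time (a new reading comes with each control period).
- arm.get_image(name): name is "scene" or "top" or "wrist"; returns the picture (400x640x3 uint8, red, green, blue); there is no depth.
- arm.camera_params(name): a dict with "intrinsics" (3x3 intrinsics, pixels), "R" (3x3) and "t" (3): a world point X has camera coordinates R X + t. Camera axes: x right, y down, z forward; pixel columns grow to the right and rows downward; lengths in mm; the calibration is good to about 2 mm. A picture is of the moment at which its call begins: read the wrist's pose just before it. camera_params takes no time and is no camera call; for the wrist camera it gives the pose at the moment of the call.
- arm.job_done(): hands the job in; it is judged then, once.
The state is a dict: "clock": time; "joints": joint angles; "joint_vel": joint speeds; "joint_efforts": joint torques, N m; "position": TCP position; "ee_rot": TCP orientation; "contact_force": force on the tool from outside, world axes, zero at the start; "wrist_torque": the same for the moment, N m; "gripper_width": finger opening in mm; "grasp_force": force on a finger pad.
Only numpy, scipy, OpenCV 4.12 (cv2) and the standard library are available. Lean on these libraries where they do the work, as an engineer would, in place of code of your own. Each camera call takes 0.05 s, during which the arm holds its last target. There are 200 camera calls.

## Working session

There is one attempt and no reset: what is moved stays moved. The work goes in short steps, Python scripts to look and compute and a tool call to move; the robot and the scene stay as the last step left them, time stands still between calls to the robot, and variables do not carry over. Pictures are saved under pics/ and viewed, at most 10 in all, crops included, and the job is handed in when it is done.

Besides the shell and the picture viewer there is one more tool, called after "Emit:" by a JSON object that holds its "op" and its "data", one argument or row to a line. servo_tool: Moves the arm, as the interface text tells. Its arguments: {"type":"object","properties":{"rows":{"type":"array"}},"required":["rows"]}

```bash
ls; mkdir -p pics; python3 - <<'E'
from bench import arm
import cv2,json
for n in("scene","top"):
    im=arm.get_image(n);cv2.imwrite(f"pics/{n}0.png",im[:,:,::-1])
    p=arm.camera_params(n);print(n,p)
print(arm.read_state())
E
```

```text
pics
scene {'intrinsics': array([[446.60249752,   0.        , 322.24292009],
       [  0.        , 446.60249752, 193.61652049],
       [  0.        ,   0.        ,   1.        ]]), 'R': array([[-0.14078011,  0.99000032, -0.00896243],
       [ 0.56320413,  0.07263714, -0.82311904],
       [-0.81423711, -0.12092647, -0.56779814]]), 't': array([ 111.60655564, -166.99186193, 1458.45678123])}
top {'intrinsics': array([[402.32691017,   0.        , 320.55424821],
       [  0.        , 402.32691017, 193.984189  ],
       [  0.        ,   0.        ,   1.        ]]), 'R': array([[ 0.01110784, -0.99983837, -0.01413713],
       [-0.99060364, -0.00907574, -0.13646267],
       [ 0.13631231,  0.0155201 , -0.99054434]]), 't': array([ -51.29047051,  418.76208844, 1020.87942313])}
{'clock': 0.1, 'joints': array([-1.01441045e+00,  3.85469743e-01,  6.73142483e-03, -4.36691005e-04,
       -1.19400377e+00, -2.58597305e-01]), 'joint_vel': array([ 0.00132956, -0.00087059,  0.00279177,  0.00248116, -0.00108785,
       -0.00028925]), 'joint_efforts': array([ 3.15331645e-04, -3.93318343e+01,  1.88930494e+01,  4.19785872e+00,
       -2.52928709e-03,  1.41151557e-07]), 'position': array([ 183.23291782, -596.9751041 ,  230.32455435]), 'ee_rot': array([-1.48265023e-01,  9.88947165e-01,  9.73650778e-04, -1.99228192e-04]), 'contact_force': array([-0.24238661,  0.10324269,  0.69831764]), 'wrist_torque': array([ 0.01845116, -0.01714001, -0.02666241]), 'grasp_force': 0.0, 'gripper_width': 85.08194238925145}
```

View pics/scene0.png

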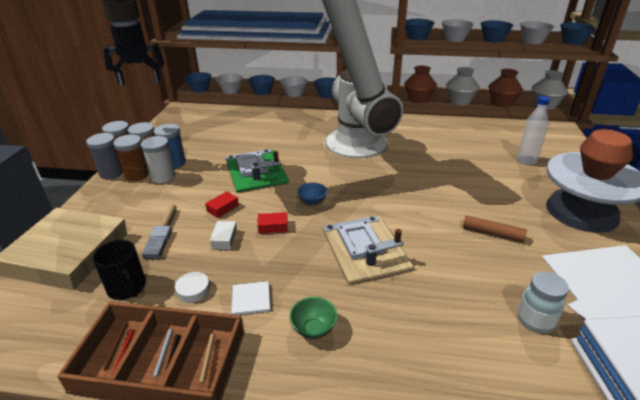

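View pics/top0.png

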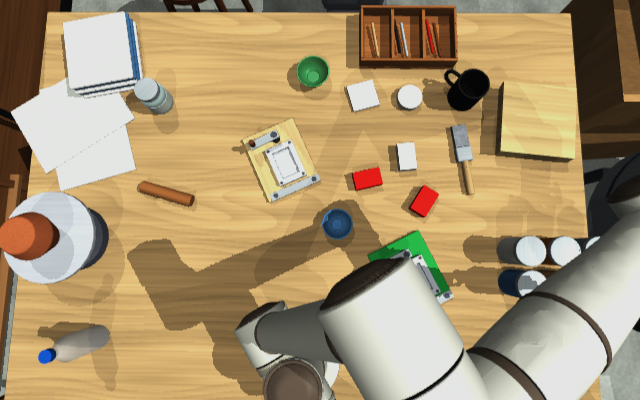

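The scene view shows the plywood jig at (365,248), the green look-alike at (257,168), red blocks at (222,205) and (272,223), and the white oblong block at (223,235). There is also a square tile at (251,298) and a disc at (192,287). In the top view the block is at (406,156) and the jig at (281,160). The only plain white oblong is top (406,156), so I'll check it and the jig in one close crop.

```bash
cat > h.py <<'E'
from bench import arm
import numpy as np,cv2
from scipy.spatial.transform import Rotation as Ro
def ray(n,px,z,p=None):
    p=p or arm.camera_params(n);K,R,t=p["intrinsics"],p["R"],np.array(p["t"])
    d=R.T@np.linalg.solve(K,[px[0],px[1],1]);c=-R.T@t
    return c+d*(z-c[2])/d[2]
def proj(n,X,p=None):
    p=p or arm.camera_params(n);q=p["intrinsics"]@(p["R"]@np.array(X)+p["t"]);return q[:2]/q[2]
def blobs(mask,amin=60):
    cs,_=cv2.findContours(mask.astype(np.uint8),cv2.RETR_EXTERNAL,cv2.CHAIN_APPROX_NONE)
    return [c for c in cs if cv2.contourArea(c)>amin]
E
python3 - <<'E'
from h import *
im=cv2.imread("pics/top0.png")
a=cv2.resize(im[110:210,230:330],None,fx=4,fy=4,interpolation=cv2.INTER_CUBIC)
b=cv2.resize(im[110:210,340:440],None,fx=4,fy=4,interpolation=cv2.INTER_CUBIC)
cv2.imwrite("pics/crop1.png",np.hstack([a,b]))
hsv=cv2.cvtColor(im,cv2.COLOR_BGR2HSV)
m=(hsv[:,:,1]<40)&(hsv[:,:,2]>150)
for c in blobs(m):
    (cx,cy),s,an=cv2.minAreaRect(c)
    if 340<cx<440 and 60<cy<210:
        box=cv2.boxPoints(((cx,cy),s,an)); w=np.array([ray("top",q,28)[:2] for q in box])
        print(cx,cy,w.mean(0).round(1),w.round(1).tolist())
E
```

```text
406.6385192871094 155.60769653320312 [ 523.6 -272.8] [[556.6, -246.7], [562.6, -291.3], [490.7, -298.6], [484.7, -254.4]]
409.50006103515625 96.0 [ 687.7 -283.4] [[673.9, -240.6], [731.6, -268.9], [701.3, -326.4], [644.1, -297.8]]
362.6789245605469 95.0963363647461 [ 689.6 -157.6] [[714.4, -112.8], [736.6, -182.1], [664.7, -202.1], [642.8, -133.5]]
```

View pics/crop1.png

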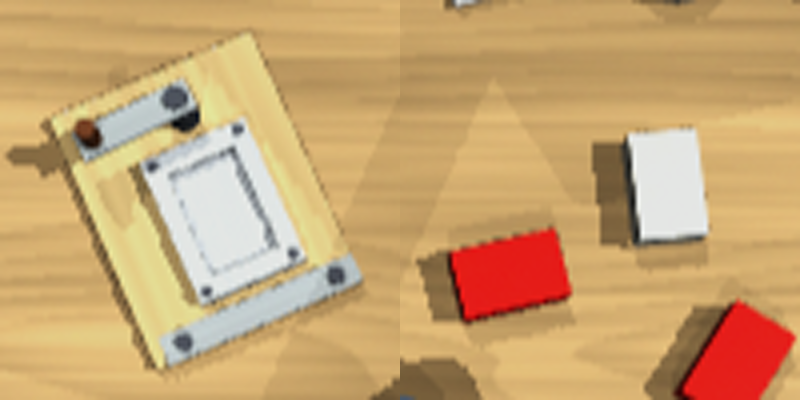

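The crop shows the pivot at top (273.8,134.3), the peg at (251.3,143.3) and the base corners. The white oblong block is on the right with two red look-alikes beside it, so (406,156) is confirmed. Next I'll work out the jig pose and the first move.

```bash
cat >> h.py <<'E'
def move(target,yaw,s=None):
    "shift/rotvec in tool axes from the current pose to target, tool down, tool x at yaw"
    s=s or arm.read_state();R0=Ro.from_quat(s["ee_rot"])
    c,n=np.cos(yaw),np.sin(yaw)
    R1=Ro.from_matrix(np.array([[c,n,0],[n,-c,0],[0,0,-1]]))
    print("shift",R0.inv().apply(np.array(target)-s["position"]).round(1),"rot",(R0.inv()*R1).as_rotvec().round(3))
E
python3 - <<'E'
from h import *
px=[(292.5,118),(241.25,140.5),(270.5,202.5),(320.5,180.75)]
loc=np.array([(110,-65),(110,85),(-80,85),(-80,-65)],float)
W=np.array([ray("top",p,12)[:2] for p in px]);print(W.round(1))
M,_=cv2.estimateAffinePartial2D(loc,W);print(M,"yaw",np.arctan2(M[1,0],M[0,0]),np.hypot(*M[:,0]))
c=M[:,2];yaw=np.arctan2(M[1,0],M[0,0])
print("res",(loc@M[:,:2].T+c-W).round(1))
print("pivot",ray("top",(273.75,134.25),56)[:2],"pred",M@[72,0,1],"peg",ray("top",(251.3,143.3),80)[:2],"pred",M@[72,60,1])
p=arm.camera_params("wrist");s=arm.read_state()
Rt=Ro.from_quat(s["ee_rot"]).as_matrix()
print("cam in tool",Rt.T@(-p["R"].T@p["t"]-s["position"]),"\n",p["R"]@Rt,p["intrinsics"])
print("tool yaw",np.arctan2(Rt[1,0],Rt[0,0]))
move([*c,250],yaw+np.pi)
E
```

```text
[[629.6  31.9]
 [565.6 169.5]
 [397.6  85.4]
 [457.1 -46.2]]
[[ 9.07866410e-01 -4.19314835e-01  5.02110461e+02]
 [ 4.19314835e-01  9.07866410e-01  4.57572071e+01]] yaw 0.43267976595552016 1.0000231746298902
res [[-0.4  1. ]
 [ 0.7 -0.4]
 [-3.7  4. ]
 [-0.3 -0.6]]
pivot [570.86046801  75.77024617] pred [567.47684298  75.94787526] peg [539.89810837 128.69626141] pred [542.31795285 130.41985986]
cam in tool [  83.51889667   -0.60048241 -143.08890312] 
 [[-5.03107234e-04  9.99999687e-01 -6.10073597e-04]
 [-9.47050648e-01 -6.72352812e-04 -3.21083506e-01]
 [-3.21083816e-01  4.16231161e-04  9.47050690e-01]] [[277.01401616   0.         318.84835937]
 [  0.         277.01401616 203.46788732]
 [  0.           0.           1.        ]]
tool yaw -2.8439650522726025
shift [-493.3  521.   -18.7] rot [ 0.002  0.    -0.135]
```

Emit:
{"op": "servo_tool", "data": {
  "rows": [
    [[85,-553,529,5,0,0,-0.135],[85,-553,529,5,0,0,-0.135],[85,-553,529,5,0,0,-0.135],[85,-553,529,5,0,0,-0.135],[85,-553,529,5,0,0,-0.135],[85,-553,529,5,0,0,-0.135],[85,-553,529,5,0,0,-0.135],[85,-553,529,20,0,0,-0.135],[85,-553,529,60,0,0,-0.135],[85,-553,529,115,0,0,-0.135]]
  ]
}}

```text
clock: 1.35
position: [486.3, -56.1, 186.6]
ee_rot: [-0.215, 0.977, -0.0, 0.002]
contact_force: [1.6, -0.3, -0.5]
gripper_width: 84.9
grasp_force: 0.0
```

Emit:
{"op": "servo_tool", "data": {
  "rows": [
    [[85,0,0,0,0,0,0],[85,0,0,0,0,0,0]]
  ]
}}

```text
clock: 1.6
position: [484.5, -58.3, 185.8]
ee_rot: [-0.215, 0.977, -0.0, -0.001]
contact_force: [-0.1, 0.3, -0.0]
gripper_width: 85.1
grasp_force: 0.0
```

Emit:
{"op": "servo_tool", "data": {
  "rows": [
    [[85,-120,87,71,0,0,0],[85,-120,87,71,0,0,0],[85,-120,87,71,0,0,0],[85,-120,87,71,0,0,0],[85,-120,87,71,0,0,0]]
  ]
}}

```text
clock: 2.22
position: [557.1, 69.7, 115.8]
ee_rot: [-0.214, 0.977, 0.0, 0.0]
contact_force: [-0.2, -1.5, 0.3]
gripper_width: 85.0
grasp_force: 0.0
```

```bash
python3 - <<'E'
from h import *
import pickle
s=arm.read_state();p=arm.camera_params("wrist");im=arm.get_image("wrist")[:,:,::-1]
cv2.imwrite("pics/w1.png",im);pickle.dump((s,p),open("w1.pkl","wb"));print(s["position"])
c=np.array([502.1,45.8])
print(proj("wrist",[*c,18],p))
E
```

```text
[557.09516306  69.67380729 115.75248008]
[320.80420484 138.86984199]
```

View pics/w1.png

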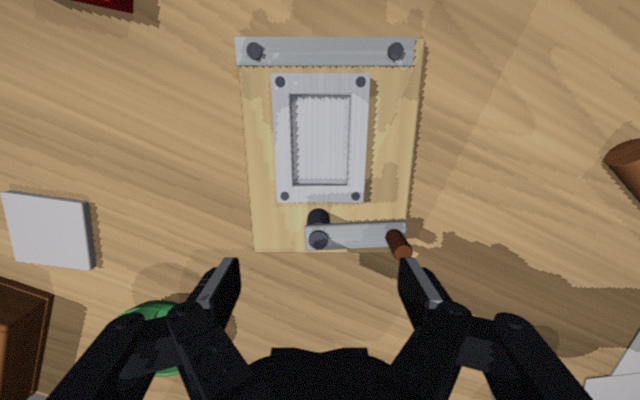

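The wrist picture shows the plate's outer rectangle at about (272..370, 73..203) and the pocket at about (290..353, 93..186). The parked bar runs from the pivot at (319,240) to the peg at (398,243). I'll measure the plate and pocket numerically.

```bash
python3 - <<'E'
from h import *
import pickle
s,p=pickle.load(open("w1.pkl","rb"));im=cv2.imread("pics/w1.png")
hsv=cv2.cvtColor(im,cv2.COLOR_BGR2HSV);sub=np.zeros(im.shape[:2],bool);sub[69:212,262:380]=1
m=(hsv[:,:,1]<45)&sub
yaw=.4327;u=np.array([np.cos(yaw),np.sin(yaw)]);v=np.array([-u[1],u[0]]);c=np.array([502.1,45.8])
for b in blobs(m,500):
    r=cv2.minAreaRect(b);print("blob",r)
    W=np.array([ray("wrist",q,26,p)[:2] for q in cv2.boxPoints(r)])
    print("world c",W.mean(0),"sides",np.linalg.norm(np.diff(W,axis=0),axis=1),"dirs",[np.arctan2(*(d[::-1])) for d in np.diff(W,axis=0)])
    cc=W.mean(0)-c;print("off in jig",cc@u,cc@v)
g=cv2.cvtColor(im,cv2.COLOR_BGR2GRAY)
print("row140",g[140,266:378].tolist());print("row120",g[120,266:378].tolist())
print("col322",g[66:212,322].tolist());print("col310",g[66:212,305].tolist())
z=cv2.resize(im[60:215,260:380],None,fx=3.8,fy=3.8,interpolation=cv2.INTER_CUBIC);cv2.imwrite("pics/w1c.png",z)
E
```

```text
blob ((320.0, 137.5), (129.0, 100.0), 90.0)
world c [504.13926328  45.95196812] sides [ 76.5103748  104.24167212  88.58923838] dirs [np.float64(2.00158105603888), np.float64(0.4900393332999373), np.float64(-1.1402596195125492)]
off in jig 1.9150422320906828 -0.7171487276599896
row140 [174, 177, 175, 178, 172, 172, 171, 171, 171, 165, 171, 182, 184, 187, 186, 185, 186, 187, 187, 185, 186, 188, 188, 184, 154, 102, 97, 120, 129, 132, 146, 172, 183, 185, 186, 187, 188, 186, 185, 184, 182, 184, 184, 187, 184, 184, 185, 182, 187, 185, 185, 185, 184, 185, 184, 184, 186, 183, 184, 186, 186, 188, 186, 185, 184, 184, 186, 186, 184, 183, 184, 185, 185, 184, 186, 186, 183, 181, 182, 178, 178, 168, 151, 159, 176, 185, 186, 184, 183, 186, 186, 186, 186, 184, 182, 182, 183, 186, 186, 183, 165, 136, 123, 126, 126, 125, 135, 158, 176, 177, 177, 175]
row120 [160, 162, 165, 163, 156, 153, 155, 163, 171, 173, 177, 184, 186, 185, 189, 188, 189, 187, 186, 185, 186, 185, 173, 150, 124, 106, 117, 127, 137, 162, 178, 183, 186, 187, 187, 186, 187, 186, 185, 185, 184, 186, 186, 189, 183, 184, 185, 184, 185, 18
[... 1084 characters left out ...]
, 152, 161, 170, 169, 168, 169, 169, 168, 169, 169, 170, 166, 168, 167, 167, 166, 168, 167, 165, 171, 165, 141, 109, 99, 116, 130, 161, 175, 181, 183, 183, 185, 186, 186, 188, 185, 184, 186, 183, 187, 185, 186, 186, 185, 185, 184, 185, 183, 185, 185, 184, 186, 184, 186, 186, 186, 186, 186, 185, 185, 185, 186, 183, 183, 184, 184, 186, 184, 184, 183, 185, 184, 183, 185, 183, 184, 183, 186, 184, 184, 183, 182, 183, 184, 184, 183, 183, 185, 182, 183, 183, 184, 183, 184, 184, 183, 184, 184, 184, 182, 185, 185, 182, 185, 181, 176, 170, 163, 162, 162, 159, 131, 102, 122, 169, 184, 184, 186, 184, 185, 186, 187, 184, 187, 184, 182, 185, 185, 187, 184, 178, 168, 168, 169, 173, 174, 174, 173, 174, 175]
```

View pics/w1c.png

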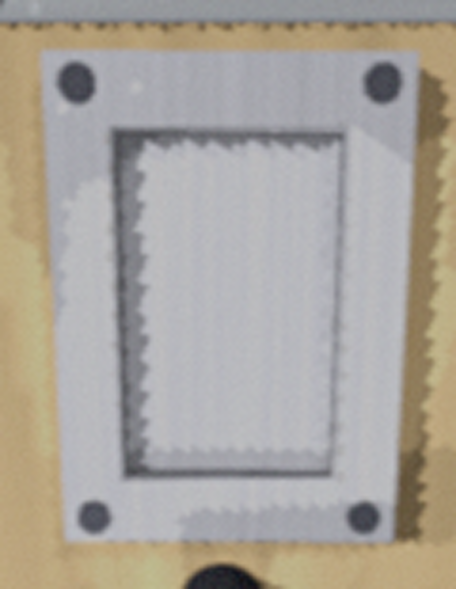

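The crop shows the pocket rim corners at (112,129), (345,130), (331,474), (125,477), and the plate corners at (41,52), (418,52), (394,542), (65,542).

```bash
python3 - <<'E'
from h import *
import pickle
s,p=pickle.load(open("w1.pkl","rb"))
def fit(cr,loc,z):
    px=(np.array(cr,float)+.5)/3.8-.5+[260,60]
    W=np.array([ray("wrist",q,z,p)[:2] for q in px])
    M,_=cv2.estimateAffinePartial2D(np.array(loc,float),W)
    print("c",M[:,2].round(2),"yaw",np.arctan2(M[1,0],M[0,0]).round(4),"scale",np.hypot(*M[:,0]).round(4),"res",(np.array(loc)@M[:,:2].T+M[:,2]-W).round(1).tolist())
sg=[(-1,-1),(-1,1),(1,1),(1,-1)]
# image: down=+x jig, right = tool +y... 
fit([(112,129),(345,130),(331,474),(125,477)],[(a*37.25,b*24.25) for a,b in sg],25.5)
fit([(41,52),(418,52),(394,542),(65,542)],[(a*52,b*38) for a,b in sg],26)
W=np.array([ray("wrist",q,12,p)[:2] for q in[(255,251),(407,223)]]);print(W)
print("tool yaw",Ro.from_quat(s["ee_rot"]).as_matrix()[:2,0])
print("pivot",ray("wrist",(319,240),56,p),"peg top",ray("wrist",(393,235),86,p))
move([523.6,-272.8,150],np.pi+0.1)
E
```

```text
c [503.83  45.53] yaw 0.4318 scale 0.9868 res [[0.2, 0.1], [0.0, -0.2], [0.0, 0.5], [-0.2, -0.4]]
c [504.34  46.07] yaw 0.4316 scale 1.002 res [[0.0, -0.1], [-0.1, 0.1], [0.2, -0.3], [-0.0, 0.3]]
[[629.55920074  32.34836069]
 [539.97571215 154.90832402]]
tool yaw [-0.90843621 -0.41802322]
pivot [572.12974669  76.25927995  56.        ] peg top [534.08396678 114.55109601  86.        ]
shift [ 173.4 -297.   -34.1] rot [0.    0.001 0.331]
```

Emit:
{"op": "servo_tool", "data": {
  "rows": [
    [[85,173,-297,-34,0,0,0.345],[85,173,-297,-34,0,0,0.345],[85,173,-297,-34,0,0,0.345],[85,173,-297,-34,0,0,0.345],[85,173,-297,-34,0,0,0.345],[85,173,-297,-34,0,0,0.345],[85,173,-297,-34,0,0,0.345],[85,173,-297,-34,0,0,0.345]]
  ]
}}

```text
clock: 3.28
position: [524.0, -271.6, 149.7]
ee_rot: [-0.043, 0.999, 0.0, 0.0]
contact_force: [0.6, -0.1, 1.0]
gripper_width: 85.1
grasp_force: 0.0
```

```bash
python3 - <<'E'
from h import *
s=arm.read_state();p=arm.camera_params("wrist");im=arm.get_image("wrist")[:,:,::-1]
cv2.imwrite("pics/w2.png",im);print(s["position"],s["joint_vel"].round(3))
hsv=cv2.cvtColor(im,cv2.COLOR_BGR2HSV);m=(hsv[:,:,1]<40)&(hsv[:,:,2]>140)
for c in blobs(m,300):
    r=cv2.minAreaRect(c)
    W=np.array([ray("wrist",q,28,p)[:2] for q in cv2.boxPoints(r)]);d=np.diff(W,axis=0)
    print(r,"c",W.mean(0).round(1),"sides",np.linalg.norm(d,axis=1).round(1),"dir",np.arctan2(d[:,1],d[:,0]).round(3))
Rt=Ro.from_quat(s["ee_rot"]).as_matrix();print("tool yaw",np.arctan2(Rt[1,0],Rt[0,0]))
E
```

```text
[ 523.96743903 -271.56738582  149.70779702] [ 0.028  0.004 -0.004  0.001  0.     0.001]
((388.3179931640625, 329.4346923828125), (47.578948974609375, 48.906593322753906), 81.11934661865234) c [ 682.9 -175.2] sides [56.  71.3 59.9] dir [ 1.845  0.316 -1.283]
((295.5, 324.5), (45.0, 55.0), 90.0) c [ 684.9 -286.2] sides [63.1 66.2 67.4] dir [ 1.656  0.091 -1.486]
((177.91177368164062, 234.64707946777344), (53.115299224853516, 32.98484420776367), 75.96376037597656) c [ 578.5 -415.9] sides [35.1 59.  37.6] dir [ 1.905  0.169 -1.22 ]
((165.48275756835938, 190.79310607910156), (36.70610809326172, 41.024471282958984), 85.2363510131836) c [ 530.7 -424.6] sides [40.5 37.8 42.3] dir [ 1.74   0.012 -1.398]
((315.5, 196.0), (68.0, 47.0), 90.0) c [ 524.4 -275.5] sides [45.1 71.3 49. ] dir [ 1.657  0.109 -1.485]
((615.0, 176.0), (44.0, 48.0), 90.0) c [478.   14.5] sides [45.7 46.9 48.2] dir [ 1.657  0.442 -1.485]
((594.9864501953125, 145.45822143554688), (18.753263473510742, 98.18744659423828), 72.0955581665039) c [451.  -17.8] sides [83.2 19.7 84.8] dir [ 1.993  0.702 -1.14 ]
tool yaw -3.055277869260405
```

View pics/w2.png

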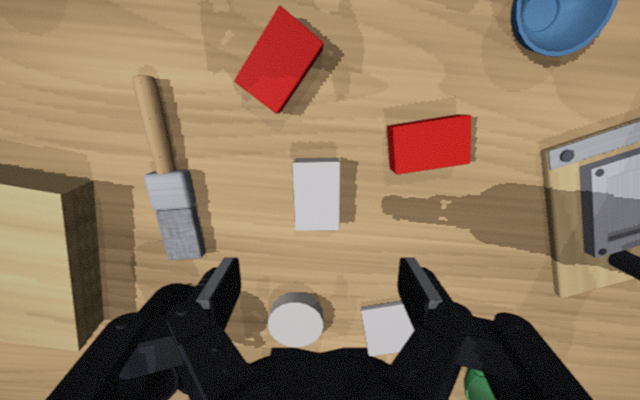

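The wrist view shows the white block centred at (317,196) between the open fingers, with the red blocks clear at (430,143) and (280,60). The measured size is 71 x 47 mm, as it should be. Going down to grip.

Emit:
{"op": "servo_tool", "data": {
  "rows": [
    [[70,0,-3.4,50,0,0,-0.035],[70,0,-3.4,100,0,0,-0.035],[70,0,-3.4,130,0,0,-0.035],[70,0,-3.4,139.5,0,0,-0.035],[70,0,-3.4,139.5,0,0,-0.035],[70,0,-3.4,139.5,0,0,-0.035]]
  ]
}}

```text
clock: 4.08
position: [526.4, -274.6, 11.2]
ee_rot: [-0.062, 0.998, -0.001, 0.002]
contact_force: [0.3, 0.3, 0.8]
gripper_width: 69.9
grasp_force: 0.0
```

Emit:
{"op": "servo_tool", "data": {
  "rows": [
    [[40,0,0,0,0,0,0],[40,0,0,0,0,0,0],[40,0,0,0,0,0,0],[40,0,0,0,0,0,0],[40,0,0,0,0,0,0],[40,0,0,0,0,0,0]]
  ]
}}

```text
clock: 4.82
position: [526.1, -274.9, 11.2]
ee_rot: [-0.062, 0.998, -0.001, 0.001]
contact_force: [-0.6, 1.9, 6.7]
gripper_width: 44.6
grasp_force: 63.3
```

Emit:
{"op": "servo_tool", "data": {
  "rows": [
    [[40,0,0,-20,0,0,0],[40,0,0,-60,0,0,0],[40,0,10,-90,0,0,0],[40,-5,60,-90,0,0,-0.1],[40,-10,120,-90,0,0,-0.2],[40,-15,180,-90,0,0,-0.308],[40,-20,240,-90,0,0,-0.308],[40,-21,290,-90,0,0,-0.308],[40,-21,322,-90,0,0,-0.308],[40,-21,322,-90,0,0,-0.308]]
  ]
}}

```text
clock: 6.08
position: [506.1, 49.4, 99.6]
ee_rot: [-0.215, 0.977, 0.0, 0.0]
contact_force: [0.8, -0.2, -0.8]
gripper_width: 44.3
grasp_force: 62.5
```

```bash
cat >> h.py <<'E'
P=np.array([504.1,45.8]);YAW=.432
U=np.array([np.cos(YAW),np.sin(YAW)]);V=np.array([-U[1],U[0]])
def jig(th=None,X=None,Y=None,Z=None):
    "report TCP in jig axes (origin pocket as seen, bench height); give shift/rot for a tilted goal"
    s=arm.read_state();p=s["position"];d=p[:2]-P;R=Ro.from_quat(s["ee_rot"]);M=R.as_matrix()
    J=Ro.from_euler("z",YAW);f=J.inv().apply(s["contact_force"]).round(1)
    D=Ro.from_matrix(np.array([[-1,0,0],[0,1,0],[0,0,-1.]]))
    rv=(D.inv()*J.inv()*R).as_rotvec()
    print("t",round(s["clock"],2),"XYZ",(d@U).round(2),(d@V).round(2),p[2].round(2),"rot rel down",rv.round(3),"F",f,"T",J.inv().apply(s["wrist_torque"]).round(2),"w",s["gripper_width"].round(1),s["grasp_force"].round(0))
    if th is not None:
        R1=J*D*Ro.from_rotvec([0,-th,0]);g=np.array([*(P+X*U+Y*V),Z])
        print("shift",R.inv().apply(g-p).round(2),"rot",(R.inv()*R1).as_rotvec().round(4))
E
python3 - <<'E'
from h import *
jig(.13,3.25,0,56)
E
```

```text
Traceback (most recent call last):
  File "h.py", line 27, in jig
    print("t",round(s["clock"],2),"XYZ",(d@U).round(2),(d@V).round(2),p[2].round(2),"rot rel down",rv.round(3),"F",f,"T",J.inv().apply(s["wrist_torque"]).round(2),"w",s["gripper_width"].round(1),s["grasp_force"].round(0))
                                                                                                                                                                       ^^^^^^^^^^^^^^^^^^^^^^^^
AttributeError: 'float' object has no attribute 'round'
```

```bash
sed -i 's/s\["gripper_width"\].round(1),s\["grasp_force"\].round(0)/round(s["gripper_width"],1),round(s["grasp_force"])/' h.py
python3 - <<'E'
from h import *
jig(.13,3.25,0,56)
s=arm.read_state();p=arm.camera_params("wrist");im=arm.get_image("wrist")[:,:,::-1]
cv2.imwrite("pics/w3.png",im)
hsv=cv2.cvtColor(im,cv2.COLOR_BGR2HSV)
print(hsv[150:330:3,319,2].tolist(),hsv[150:330:3,319,1].tolist())
R=Ro.from_quat(s["ee_rot"]).as_matrix()
for x in(34,36,38,40):
  for z in (11,-17): print(x,z,proj("wrist",s["position"]+R@[x,0,z],p).round(1))
E
```

```text
t 6.08 XYZ 3.29 2.43 99.56 rot rel down [-0.    -0.    -0.002] F [ 0.6 -0.5 -0.8] T [-0.    0.08  0.01] w 44.3 62
shift [ 0.05 -2.44 43.56] rot [ 0.0004 -0.1299  0.0022]
[180, 180, 179, 175, 177, 179, 125, 169, 176, 176, 173, 173, 174, 173, 174, 127, 112, 115, 116, 118, 158, 193, 194, 193, 192, 192, 191, 194, 194, 195, 195, 192, 195, 192, 192, 194, 192, 194, 195, 193, 194, 194, 151, 151, 154, 151, 153, 163, 194, 193, 138, 139, 137, 133, 134, 137, 132, 134, 132, 134] [11, 11, 11, 9, 10, 11, 14, 14, 12, 13, 9, 12, 12, 9, 10, 4, 16, 16, 20, 9, 15, 13, 14, 13, 15, 13, 11, 3, 3, 5, 5, 5, 3, 1, 3, 5, 1, 4, 3, 3, 3, 4, 17, 14, 17, 15, 15, 9, 4, 3, 17, 13, 13, 15, 11, 19, 19, 19, 15, 13]
34 11 [319.5 199.2]
34 -17 [319.7 216.8]
36 11 [319.5 195.9]
36 -17 [319.7 212.9]
38 11 [319.5 192.6]
38 -17 [319.7 209.1]
40 11 [319.5 189.3]
40 -17 [319.7 205.2]
```

View pics/w3.png

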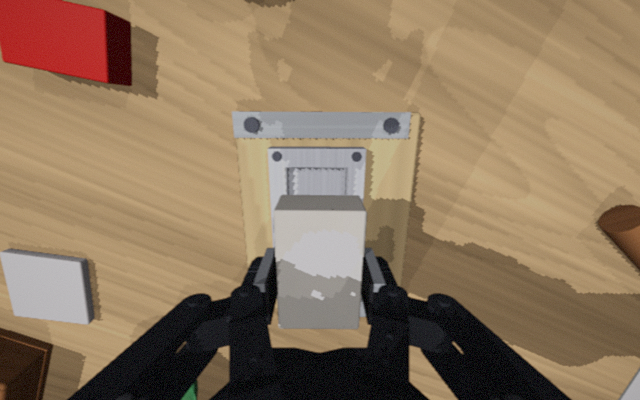

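The wrist view shows the block square in the fingers, with its front bottom edge at row 194.5, which is 37.5 mm ahead of the TCP. The pocket behind it spans columns 288–350. Now I'll tilt it and lower it to just above the pocket.

Emit:
{"op": "servo_tool", "data": {
  "rows": [
    [[40,0,-2.4,20,0,-0.13,0.002],[40,0,-2.4,43.5,0,-0.13,0.002],[40,0,-2.4,43.5,0,-0.13,0.002],[40,0,-2.4,43.5,0,-0.13,0.002],[40,0,-2.4,43.5,0,-0.13,0.002]]
  ]
}}

```text
clock: 6.75
position: [508.5, 45.5, 57.0]
ee_rot: [-0.212, 0.975, 0.014, 0.064]
contact_force: [-0.6, -0.1, -1.3]
gripper_width: 44.8
grasp_force: 62.4
```

```bash
python3 - <<'E'
from h import *
jig(.13,3.25,0,44)
jig(.13,3.25,0,34)
E
```

```text
t 6.75 XYZ 3.83 -2.14 57.0 rot rel down [ 0.    -0.132  0.003] F [-0.6  0.1 -1.3] T [ 0.01  0.28 -0.03] w 44.8 62
shift [ 2.29  2.14 12.81] rot [-0.0005  0.0021 -0.0035]
t 6.75 XYZ 3.83 -2.14 57.0 rot rel down [ 0.    -0.132  0.003] F [-0.6  0.1 -1.3] T [ 0.01  0.28 -0.03] w 44.8 62
shift [ 3.61  2.14 22.72] rot [-0.0005  0.0021 -0.0035]
```

Emit:
{"op": "servo_tool", "data": {
  "rows": [
    [[40,2,2,7,0,0,0],[40,2,2,7,0,0,0],[40,2,2,7,0,0,0],[40,2,2,7,0,0,0]]
  ]
}}

```text
clock: 7.25
position: [505.7, 46.9, 48.9]
ee_rot: [-0.212, 0.975, 0.014, 0.064]
contact_force: [-0.2, 0.5, -1.2]
gripper_width: 44.5
grasp_force: 62.4
```

```bash
python3 - <<'E'
from h import *
jig(.13,3.25,0,43)
jig(.13,3.25,0,34)
E
```

```text
t 7.25 XYZ 1.94 0.28 48.92 rot rel down [ 0.    -0.13   0.003] F [ 0.   0.5 -1.2] T [ 0.03  0.28 -0.01] w 44.5 62
shift [-0.54 -0.28  6.04] rot [-0.0003  0.0001 -0.003 ]
t 7.25 XYZ 1.94 0.28 48.92 rot rel down [ 0.    -0.13   0.003] F [ 0.   0.5 -1.2] T [ 0.03  0.28 -0.01] w 44.5 62
shift [ 0.63 -0.28 14.96] rot [-0.0003  0.0001 -0.003 ]
```

Emit:
{"op": "servo_tool", "data": {
  "rows": [
    [[40,-0.6,-0.3,5,0,0,-0.003],[40,-0.4,-0.3,7,0,0,-0.003],[40,-0.3,-0.3,8,0,0,-0.003],[40,-0.15,-0.3,9,0,0,-0.003],[40,0,-0.3,10,0,0,-0.003],[40,0,-0.3,10,0,0,-0.003]]
  ]
}}

```text
clock: 8.0
position: [506.9, 47.0, 38.9]
ee_rot: [-0.214, 0.975, 0.014, 0.063]
contact_force: [-0.4, 0.2, -0.4]
gripper_width: 44.6
grasp_force: 62.4
```

```bash
python3 - <<'E'
from h import *
jig(.13,3.25,0,34)
E
```

```text
t 8.0 XYZ 3.08 -0.07 38.9 rot rel down [ 0.   -0.13  0.  ] F [-0.2  0.4 -0.4] T [-0.04  0.3  -0.03] w 44.6 62
shift [0.47 0.07 4.88] rot [-0.0003 -0.0001 -0.0001]
```

Emit:
{"op": "servo_tool", "data": {
  "rows": [
    [[40,0.1,0,1,0,0,0],[40,0.2,0,2,0,0,0],[40,0.3,0,3,0,0,0],[40,0.35,0,3.5,0,0,0],[40,0.35,0,3.5,0,0,0]]
  ]
}}

```text
clock: 8.62
position: [507.0, 47.1, 35.4]
ee_rot: [-0.214, 0.975, 0.014, 0.063]
contact_force: [-0.1, -0.8, -0.9]
gripper_width: 44.8
grasp_force: 62.4
```

```bash
python3 - <<'E'
from h import *
jig(.13,3.25,0,34)
E
```

```text
t 8.62 XYZ 3.19 -0.09 35.38 rot rel down [ 0.   -0.13  0.  ] F [-0.4 -0.7 -0.9] T [0.04 0.28 0.02] w 44.8 62
shift [0.12 0.09 1.37] rot [-0.0003 -0.0001 -0.0002]
```

Emit:
{"op": "servo_tool", "data": {
  "rows": [
    [[40,0.1,0.5,0.6,0,0,0],[40,0.1,1,0.6,0,0,0],[40,0.1,1.2,0.6,0,0,0],[40,0.1,1.2,0.6,0,0,0]]
  ]
}}

```text
clock: 9.12
position: [506.6, 47.9, 34.8]
ee_rot: [-0.214, 0.975, 0.014, 0.063]
contact_force: [1.8, -2.7, -1.8]
gripper_width: 44.5
grasp_force: 62.4
```

```bash
python3 - <<'E'
from h import *
jig()
E
```

```text
t 9.12 XYZ 3.17 0.87 34.81 rot rel down [ 0.001 -0.13  -0.   ] F [ 0.5 -3.2 -1.8] T [-0.99  0.27  0.03] w 44.5 62
```

Emit:
{"op": "servo_tool", "data": {
  "rows": [
    [[40,0,-1,0,0,0,0],[40,0,-1.7,0,0,0,0],[40,0,-2.2,0,0,0,0],[40,0,-2.2,0,0,0,0]]
  ]
}}

```text
clock: 9.62
position: [507.3, 46.6, 34.8]
ee_rot: [-0.214, 0.975, 0.014, 0.063]
contact_force: [-1.9, 3.9, 0.1]
gripper_width: 44.4
grasp_force: 62.6
```

```bash
python3 - <<'E'
from h import *
jig()
E
```

```text
t 9.62 XYZ 3.22 -0.62 34.82 rot rel down [-0.   -0.13  0.  ] F [-0.1  4.4  0.1] T [1.45 0.38 0.23] w 44.4 63
```

Emit:
{"op": "servo_tool", "data": {
  "rows": [
    [[40,0.5,1.25,0,0,0,0],[40,1.5,1.25,-0.2,0,0,0],[40,2.0,1.25,-0.26,0,0,0],[40,2.5,1.25,-0.33,0,0,0],[40,2.5,1.25,-0.33,0,0,0]]
  ]
}}

```text
clock: 10.25
position: [504.6, 46.1, 34.8]
ee_rot: [-0.214, 0.975, 0.014, 0.063]
contact_force: [-0.8, 0.6, -1.1]
gripper_width: 44.3
grasp_force: 62.5
```

```bash
python3 - <<'E'
from h import *
jig()
E
```

```text
t 10.25 XYZ 0.61 0.06 34.83 rot rel down [ 0.   -0.13  0.  ] F [-0.5  0.9 -1.1] T [-0.06  0.32  0.03] w 44.3 63
```

Emit:
{"op": "servo_tool", "data": {
  "rows": [
    [[40,0.5,0.05,-0.07,0,0,0],[40,1.0,0.05,-0.13,0,0,0],[40,1.0,0.05,-0.13,0,0,0]]
  ]
}}

```text
clock: 10.62
position: [504.0, 45.9, 34.9]
ee_rot: [-0.214, 0.975, 0.014, 0.064]
contact_force: [0.4, 0.1, -1.0]
gripper_width: 44.6
grasp_force: 62.5
```

```bash
python3 - <<'E'
from h import *
jig()
E
```

```text
t 10.62 XYZ -0.07 0.19 34.93 rot rel down [ 0.    -0.131  0.   ] F [ 0.4 -0.1 -1. ] T [0.01 0.1  0.02] w 44.6 62
```

Emit:
{"op": "servo_tool", "data": {
  "rows": [
    [[40,0.4,0,-0.05,0,0,0],[40,0.4,0,-0.05,0,0,0]]
  ]
}}

```text
clock: 10.88
position: [503.9, 45.9, 35.0]
ee_rot: [-0.214, 0.975, 0.014, 0.064]
contact_force: [1.2, 1.0, -1.2]
gripper_width: 44.4
grasp_force: 62.4
```

```bash
python3 - <<'E'
from h import *
jig(.13,0,0.1,34)
E
```

```text
t 10.88 XYZ -0.13 0.21 35.02 rot rel down [ 0.    -0.131 -0.   ] F [ 1.6  0.4 -1.2] T [ 0.04 -0.2   0.02] w 44.4 62
shift [ 0.   -0.11  1.02] rot [-0.0004  0.0013  0.0001]
```

Both walls are found by touch: y is centred at about +0.1, and the -x wall touches at X = -0.1. The pocket centre is therefore within 0.2 mm of what I saw. Now I'll rock it down in steps.

```bash
python3 - <<'E'
from h import *
for a in((.13,.43,.12,34.4),(.10,.75,.12,33.4),(.065,1.1,.12,32.1),(.03,1.4,.12,30.6)): jig(*a)
E
```

```text
t 10.88 XYZ -0.13 0.21 35.02 rot rel down [ 0.    -0.131 -0.   ] F [ 1.6  0.4 -1.2] T [ 0.04 -0.2   0.02] w 44.4 62
shift [-0.48 -0.09  0.68] rot [-0.0004  0.0013  0.0001]
t 10.88 XYZ -0.13 0.21 35.02 rot rel down [ 0.    -0.131 -0.   ] F [ 1.6  0.4 -1.2] T [ 0.04 -0.2   0.02] w 44.4 62
shift [-0.66 -0.09  1.72] rot [-0.0004  0.0313  0.    ]
t 10.88 XYZ -0.13 0.21 35.02 rot rel down [ 0.    -0.131 -0.   ] F [ 1.6  0.4 -1.2] T [ 0.04 -0.2   0.02] w 44.4 62
shift [-0.84 -0.09  3.05] rot [-0.0004  0.0663  0.    ]
t 10.88 XYZ -0.13 0.21 35.02 rot rel down [ 0.    -0.131 -0.   ] F [ 1.6  0.4 -1.2] T [ 0.04 -0.2   0.02] w 44.4 62
shift [-0.94 -0.09  4.58] rot [-0.0004  0.1013  0.    ]
```

Emit:
{"op": "servo_tool", "data": {
  "rows": [
    [[40,-1.1,-0.1,0.3,0,0,0],[40,-1.1,-0.1,0.7,0,0,0],[40,-1.1,-0.1,0.7,0,0,0],[40,-1.25,-0.1,1.7,0,0.03,0],[40,-1.25,-0.1,1.7,0,0.03,0]]
  ]
}}

```text
clock: 11.5
position: [504.8, 46.3, 33.2]
ee_rot: [-0.214, 0.976, 0.011, 0.049]
contact_force: [-0.1, 0.2, -1.2]
gripper_width: 44.3
grasp_force: 62.4
```

```bash
python3 - <<'E'
from h import *
for a in((.10,.75,.12,33.4),(.065,1.1,.12,32.1),(.03,1.4,.12,30.6)): jig(*a)
E
```

```text
t 11.5 XYZ 0.85 0.13 33.17 rot rel down [ 0.  -0.1  0. ] F [ 0.   0.2 -1.2] T [ 0.01  0.24 -0.02] w 44.3 62
shift [ 0.08 -0.01 -0.24] rot [-0.0002 -0.0001 -0.0002]
t 11.5 XYZ 0.85 0.13 33.17 rot rel down [ 0.  -0.1  0. ] F [ 0.   0.2 -1.2] T [ 0.01  0.24 -0.02] w 44.3 62
shift [-0.14 -0.01  1.09] rot [-0.0002  0.0349 -0.0002]
t 11.5 XYZ 0.85 0.13 33.17 rot rel down [ 0.  -0.1  0. ] F [ 0.   0.2 -1.2] T [ 0.01  0.24 -0.02] w 44.3 62
shift [-0.29 -0.01  2.61] rot [-0.0002  0.0699 -0.0002]
```

No contact so far. Continuing.

Emit:
{"op": "servo_tool", "data": {
  "rows": [
    [[40,-0.1,0,0.6,0,0.02,0],[40,-0.15,0,1.1,0,0.035,0],[40,-0.22,0,1.8,0,0.052,0],[40,-0.3,0,2.5,0,0.07,0],[40,-0.3,0,2.5,0,0.07,0]]
  ]
}}

```text
clock: 12.12
position: [505.4, 46.5, 30.7]
ee_rot: [-0.214, 0.977, 0.003, 0.014]
contact_force: [0.0, -0.0, -1.7]
gripper_width: 44.5
grasp_force: 62.5
```

```bash
python3 - <<'E'
from h import *
for a in((.0,1.65,.12,29.6),(0,1.65,.12,29.2)): jig(*a)
E
```

```text
t 12.12 XYZ 1.5 0.12 30.68 rot rel down [ 0.   -0.03  0.  ] F [ 0.  -0.  -1.7] T [ 0.05  0.08 -0.01] w 44.5 62
shift [-0.11  0.    1.08] rot [-0.0002  0.0296 -0.0002]
t 12.12 XYZ 1.5 0.12 30.68 rot rel down [ 0.   -0.03  0.  ] F [ 0.  -0.  -1.7] T [ 0.05  0.08 -0.01] w 44.5 62
shift [-0.1   0.    1.48] rot [-0.0002  0.0296 -0.0002]
```

Emit:
{"op": "servo_tool", "data": {
  "rows": [
    [[40,-0.05,0,0.5,0,0.015,0],[40,-0.1,0,1.0,0,0.03,0],[40,-0.1,0,1.3,0,0.03,0],[40,-0.1,0,1.3,0,0.03,0]]
  ]
}}

```text
clock: 12.62
position: [505.2, 46.4, 29.5]
ee_rot: [-0.214, 0.977, -0.0, -0.0]
contact_force: [-1.2, 0.2, -0.6]
gripper_width: 44.6
grasp_force: 62.5
```

```bash
python3 - <<'E'
from h import *
jig(0,1.65,.12,29.0)
E
```

```text
t 12.62 XYZ 1.28 0.12 29.46 rot rel down [0. 0. 0.] F [-1.   0.7 -0.6] T [-0.03  0.   -0.02] w 44.6 62
shift [-0.37 -0.    0.46] rot [-0.0002 -0.0003 -0.0003]
```

Emit:
{"op": "servo_tool", "data": {
  "rows": [
    [[40,0.5,0,0,0,0,0],[40,0.5,0,0.3,0,0,0],[40,0.5,0,0.6,0,0,0],[40,0.5,0,0.6,0,0,0]]
  ]
}}

```text
clock: 13.12
position: [504.9, 46.3, 29.2]
ee_rot: [-0.214, 0.977, -0.0, 0.0]
contact_force: [-0.7, 0.0, 1.4]
gripper_width: 44.8
grasp_force: 62.8
```

```bash
python3 - <<'E'
from h import *
jig()
E
```

```text
t 13.12 XYZ 0.92 0.1 29.15 rot rel down [ 0. -0.  0.] F [-0.6  0.3  1.4] T [0.1  0.16 0.02] w 44.8 63
```

Emit:
{"op": "servo_tool", "data": {
  "rows": [
    [[40,0,0,0.25,0,0,0],[40,0,0,0.25,0,0,0]]
  ]
}}

```text
clock: 13.38
position: [504.9, 46.3, 29.1]
ee_rot: [-0.214, 0.977, -0.0, 0.0]
contact_force: [-2.0, 0.9, 6.8]
gripper_width: 44.8
grasp_force: 63.2
```

```bash
python3 - <<'E'
from h import *
jig()
E
```

```text
t 13.38 XYZ 0.9 0.09 29.12 rot rel down [ 0. -0.  0.] F [-1.4  1.7  6.8] T [0.27 0.46 0.01] w 44.8 63
```

It is firmly on the bottom: 6.8 N at Z 29.1, which is the expected height. Releasing and lifting.

Emit:
{"op": "servo_tool", "data": {
  "rows": [
    [[40,0,0,-0.2,0,0,0],[65,0,0,-0.2,0,0,0],[65,0,0,-0.2,0,0,0],[65,0,0,-0.2,0,0,0],[65,0,0,-20,0,0,0],[65,0,0,-60,0,0,0],[65,0,0,-100,0,0,0],[65,0,0,-100,0,0,0],[65,0,0,-100,0,0,0]]
  ]
}}

```text
clock: 14.5
position: [504.3, 46.2, 128.2]
ee_rot: [-0.214, 0.977, 0.0, -0.0]
contact_force: [0.7, -0.7, -0.7]
gripper_width: 65.3
grasp_force: 0.0
```

```bash
python3 - <<'E'
from h import *
jig()
im=arm.get_image("wrist")[:,:,::-1];cv2.imwrite("pics/w4.png",im)
p=arm.camera_params("wrist")
for X,Y,Z in((-36,-23,46),(-36,23,46),(36,23,46),(36,-23,46)): print(proj("wrist",[*(P+X*U+Y*V),Z],p).round(1))
E
```

```text
t 14.5 XYZ 0.31 0.27 128.16 rot rel down [-0.     0.001  0.001] F [ 0.4 -0.9 -0.7] T [ 0.03 -0.05 -0.03] w 65.3 0
[291.  170.8]
[346.8 170.7]
[344.4 248.9]
[293.6 249. ]
```

View pics/w4.png

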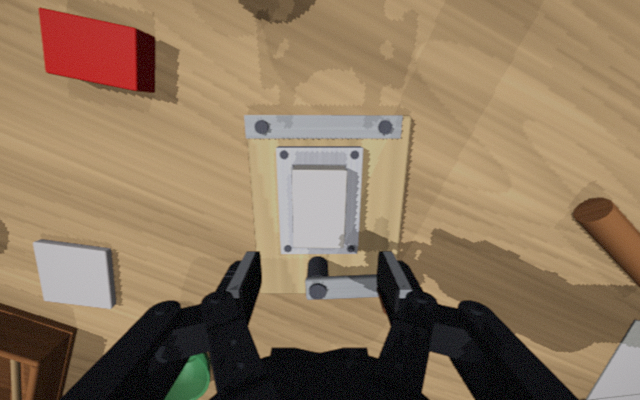

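The wrist view shows the block seated square and flat in the pocket, with its top face at (292..347, 167..249), where it is predicted to be. Next I'll measure the peg from the earlier wrist and top pictures.

```bash
python3 - <<'E'
from h import *
import pickle
s,p=pickle.load(open("w1.pkl","rb"));im=cv2.imread("pics/w1.png")
J=lambda q:((q[:2]-P)@U).round(1).item().__str__()+","+((q[:2]-P)@V).round(1).item().__str__()
for n,im,roi,pp in(("wrist",im,(380,222,430,268),p),("top",cv2.imread("pics/top0.png"),(240,132,262,156),None)):
    x0,y0,x1,y1=roi;sub=im[y0:y1,x0:x1].astype(int)
    m=(sub[:,:,2]-sub[:,:,0]>25)&(sub[:,:,2]<130)&(sub[:,:,1]<sub[:,:,2]*.72)
    c=max(blobs(m,5),key=cv2.contourArea).reshape(-1,2)+[x0,y0]
    (cx,cy),(w,h),a=cv2.fitEllipse(c) if len(c)>5 else None
    print(n,(cx,cy),w,h,a,c.min(0),c.max(0))
    print("mid axis z71",J(ray(n,(cx,cy),71,pp)))
print("pivot w z56",J(ray("wrist",(319,240),56,p)),"z62",J(ray("wrist",(319,240),62,p)))
# base corners at z12 wrist
for q in((255,251),(245,140),(413,140)): print(q,J(ray("wrist",q,12,p)))
print(arm.read_state()["joints"].round(2))
E
```

```text
wrist (398.45281982421875, 245.9320526123047) 17.196256637573242 34.192665100097656 147.94186401367188 [387 230] [411 260]
mid axis z71 72.2,59.2
top (251.412841796875, 142.4447021484375) 3.9622840881347656 6.3479905128479 132.3148193359375 [249 140] [254 145]
mid axis z71 72.1,59.7
pivot w z56 74.5,-0.8 z62 71.6,-0.8
(255, 251) 108.3,-64.7
(245, 140) -0.3,-65.3
(413, 140) -0.2,81.4
[ 0.41  0.29 -0.42 -0.   -0.86 -1.55]
```

Emit:
{"op": "servo_tool", "data": {
  "rows": [
    [[42,-30,25,10,0,0,-0.18],[42,-72,59,10,0,0,-0.36],[42,-72,59,10,0,0,-0.54],[42,-72,59,10,0,0,-0.72],[42,-72,59,18,0,0,-0.9],[42,-72,59,18,0,0,-1.08],[42,-72,59,18,0,0,-1.26],[42,-72,59,18,0,0,-1.44],[42,-72,59,18,0,0,-1.571],[42,-72,59,18,0,0,-1.571]]
  ]
}}

```text
clock: 15.8
position: [544.8, 129.6, 109.1]
ee_rot: [0.842, -0.54, -0.001, 0.001]
contact_force: [-0.8, 0.1, 0.4]
gripper_width: 41.9
grasp_force: 0.0
```

Emit:
{"op": "servo_tool", "data": {
  "rows": [
    [[42,0,0,0,0,0,0],[42,0,0,0,0,0,0]]
  ]
}}

```text
clock: 16.05
position: [545.4, 129.9, 110.3]
ee_rot: [0.842, -0.54, -0.0, 0.0]
contact_force: [0.3, 0.2, 0.4]
gripper_width: 42.2
grasp_force: 0.0
```

```bash
cat >> h.py <<'E'
def keep(phi,dx=0,Z=64,r=59.5,piv=(72,-.5)):
    "shift/rot to the peg at keeper angle phi, tool y along the swing"
    s=arm.read_state();R=Ro.from_quat(s["ee_rot"])
    ps=YAW+np.pi+np.pi/2+phi;c,n=np.cos(ps),np.sin(ps)
    R1=Ro.from_matrix(np.array([[c,n,0],[n,-c,0],[0,0,-1]]))
    X,Y=piv[0]-r*np.sin(phi),piv[1]+r*np.cos(phi)
    g=np.array([*(P+X*U+Y*V),Z])
    print(round(phi,2),"shift",R.inv().apply(g-s["position"]).round(1),"rot",(R.inv()*R1).as_rotvec().round(3))
E
python3 - <<'E'
from h import *
jig();keep(0)
print(arm.read_state()["joints"].round(2))
E
```

```text
t 16.05 XYZ 72.77 59.07 110.31 rot rel down [-0.00e+00  1.00e-03 -1.57e+00] F [0.3 0.  0.4] T [ 0.04  0.03 -0.03] w 42.2 0
0 shift [ 0.1  0.7 46.3] rot [ 0.001 -0.    -0.001]
[ 0.52  0.39 -0.31  0.   -0.86 -0.09]
```

Descend round the peg.

Emit:
{"op": "servo_tool", "data": {
  "rows": [
    [[42,0,0.7,15,0,0,0],[42,0,0.7,30,0,0,0],[42,0,0.7,40,0,0,0],[42,0,0.7,46,0,0,0],[24,0,0.7,46,0,0,0],[24,0,0.7,46,0,0,0],[24,0,0.7,46,0,0,0]]
  ]
}}

```text
clock: 16.92
position: [545.3, 129.9, 65.2]
ee_rot: [0.842, -0.539, 0.0, -0.0]
contact_force: [0.5, 0.8, -0.6]
gripper_width: 24.2
grasp_force: 0.0
```

```bash
python3 - <<'E'
from h import *
jig()
for f in np.arange(1,11)*.1: keep(f)
E
```

```text
t 16.93 XYZ 72.58 59.12 65.17 rot rel down [ 1.000e-03 -1.000e-03 -1.571e+00] F [ 0.7  0.5 -0.6] T [-0.02  0.03  0.02] w 24.2 0
0.1 shift [0.4 6.5 1.2] rot [-0.001 -0.    -0.1  ]
0.2 shift [ 1.3 12.4  1.2] rot [-0.001 -0.    -0.2  ]
0.3 shift [ 2.8 18.2  1.1] rot [-0.001 -0.    -0.3  ]
0.4 shift [ 4.8 23.7  1.1] rot [-0.001 -0.    -0.4  ]
0.5 shift [ 7.4 29.1  1.1] rot [-0.001 -0.    -0.5  ]
0.6 shift [10.5 34.2  1.1] rot [-0.001 -0.001 -0.6  ]
0.7 shift [14.1 38.9  1.1] rot [-0.001 -0.001 -0.7  ]
0.8 shift [18.2 43.3  1.1] rot [-0.001 -0.001 -0.8  ]
0.9 shift [22.6 47.2  1.1] rot [-0.001 -0.001 -0.9  ]
1.0 shift [27.5 50.6  1.1] rot [-0.001 -0.001 -1.   ]
```

Emit:
{"op": "servo_tool", "data": {
  "rows": [
    [[24,0.4,6.5,1,0,0,-0.1],[24,1.3,12.4,1,0,0,-0.2],[24,2.8,18.2,1,0,0,-0.3],[24,4.8,23.7,1,0,0,-0.4],[24,7.4,29.1,1,0,0,-0.5],[24,10.5,34.2,1,0,0,-0.6],[24,14.1,38.9,1,0,0,-0.7],[24,18.2,43.3,1,0,0,-0.8],[24,22.6,47.2,1,0,0,-0.9],[24,27.5,50.6,1,0,0,-1.0]]
  ]
}}

```text
clock: 18.18
position: [511.4, 84.0, 64.4]
ee_rot: [0.998, -0.068, 0.001, -0.001]
contact_force: [0.6, 0.8, -0.0]
gripper_width: 24.1
grasp_force: 0.5
```

```bash
python3 - <<'E'
from h import *
jig()
for f in np.arange(11,17)*.1: keep(f)
E
```

```text
t 18.18 XYZ 22.61 31.61 64.42 rot rel down [ 4.000e-03 -1.000e-03 -2.574e+00] F [ 0.9  0.5 -0. ] T [ 0.16 -0.26 -0.04] w 24.1 1
1.1 shift [-0.3  6.3  0.4] rot [-0.001 -0.003 -0.096]
1.2 shift [ 0.6 12.2  0.4] rot [-0.001 -0.003 -0.196]
1.3 shift [ 2.  17.9  0.4] rot [-0.001 -0.003 -0.296]
1.4 shift [ 4.  23.5  0.4] rot [-0.001 -0.003 -0.396]
1.5 shift [ 6.6 28.9  0.4] rot [-0.001 -0.003 -0.496]
1.6 shift [ 9.7 34.   0.4] rot [-0.001 -0.003 -0.596]
```

Emit:
{"op": "servo_tool", "data": {
  "rows": [
    [[24,0,6.3,0.4,0,0,-0.1],[24,0.6,12.2,0.4,0,0,-0.2],[24,2.0,17.9,0.4,0,0,-0.3],[24,4.0,23.5,0.4,0,0,-0.4],[24,6.6,28.9,0.4,0,0,-0.5],[24,8.1,31.5,0.4,0,0,-0.55],[24,9.7,34.0,0.4,0,0,-0.6],[24,9.7,34.0,0.4,0,0,-0.6]]
  ]
}}

```text
clock: 19.18
position: [515.7, 48.6, 63.7]
ee_rot: [0.974, 0.228, 0.0, 0.0]
contact_force: [-0.4, 0.8, 0.3]
gripper_width: 23.9
grasp_force: 0.0
```

```bash
python3 - <<'E'
from h import *
jig()
for f in (1.6,1.65,1.7): keep(f)
E
```

```text
t 19.18 XYZ 11.68 -2.35 63.7 rot rel down [-1.000e-03 -1.000e-03  3.113e+00] F [-0.1  0.9  0.3] T [ 0.08  0.   -0.  ] w 23.9 0
1.6 shift [ 0.9 -0.1 -0.3] rot [ 0.    -0.001 -0.001]
1.65 shift [ 0.9  2.9 -0.3] rot [ 0.    -0.001 -0.051]
1.7 shift [ 1.2  5.9 -0.3] rot [ 0.    -0.001 -0.101]
```

Pushing gently on to the end stop.

Emit:
{"op": "servo_tool", "data": {
  "rows": [
    [[24,0.5,1.5,0,0,0,0],[24,0.5,2.5,0,0,0,0],[24,0.5,3.2,0,0,0,0],[24,0.5,3.2,0,0,0,0]]
  ]
}}

```text
clock: 19.68
position: [517.2, 45.8, 63.2]
ee_rot: [0.974, 0.228, -0.0, 0.0]
contact_force: [-1.4, 0.9, 0.3]
gripper_width: 23.9
grasp_force: 0.3
```

```bash
python3 - <<'E'
from h import *
jig()
E
```

```text
t 19.68 XYZ 11.87 -5.47 63.19 rot rel down [ 1.000e-03 -0.000e+00  3.113e+00] F [-0.9  1.4  0.3] T [0.25 0.19 0.03] w 23.9 0
```

Emit:
{"op": "servo_tool", "data": {
  "rows": [
    [[24,0,0.8,0,0,0,0],[24,0,0.8,0,0,0,0]]
  ]
}}

```text
clock: 19.92
position: [517.6, 45.1, 63.2]
ee_rot: [0.974, 0.229, -0.0, 0.0]
contact_force: [-0.9, 0.7, 0.2]
gripper_width: 24.0
grasp_force: 0.4
```

```bash
python3 - <<'E'
from h import *
jig()
E
```

```text
t 19.93 XYZ 11.95 -6.26 63.21 rot rel down [ 0.    -0.     3.112] F [-0.5  1.   0.2] T [ 0.23  0.15 -0.01] w 24.0 0
```

Emit:
{"op": "servo_tool", "data": {
  "rows": [
    [[24,0,0.8,0,0,0,0],[24,0,1.6,0,0,0,0],[24,0,1.6,0,0,0,0]]
  ]
}}

```text
clock: 20.3
position: [517.8, 44.7, 63.2]
ee_rot: [0.974, 0.228, -0.0, -0.001]
contact_force: [-4.4, 5.2, 1.8]
gripper_width: 24.4
grasp_force: 3.7
```

```bash
python3 - <<'E'
from h import *
jig()
E
```

```text
t 20.3 XYZ 11.96 -6.69 63.2 rot rel down [0.000e+00 2.000e-03 3.113e+00] F [-1.8  6.5  1.8] T [2.09 0.32 0.03] w 24.4 4
```

The end stop is reached (6.5 N). I'll centre the cage off the peg and lift away.

Emit:
{"op": "servo_tool", "data": {
  "rows": [
    [[30,0,-3,0,0,0,0],[36,0,-6,0,0,0,0],[36,0,-6,0,0,0,0],[36,0,-6,-15,0,0,0],[36,0,-6,-40,0,0,0],[36,0,-6,-80,0,0,0],[36,50,-6,-120,0,0,0],[36,50,-6,-120,0,0,0],[36,50,-6,-120,0,0,0]]
  ]
}}

```text
clock: 21.42
position: [559.8, 71.2, 183.4]
ee_rot: [0.974, 0.228, -0.0, -0.0]
contact_force: [0.4, -0.3, -0.2]
gripper_width: 35.8
grasp_force: 0.0
```

```bash
python3 - <<'E'
from h import *
jig()
im=arm.get_image("wrist")[:,:,::-1];t=arm.get_image("top")[:,:,::-1]
a=cv2.resize(im,(640,400));b=cv2.resize(t[100:220,220:340],(400,400),interpolation=cv2.INTER_CUBIC)
cv2.imwrite("pics/end.png",np.hstack([cv2.resize(im[50:400,160:480],(366,400)),b]))
E
```

```text
t 21.43 XYZ 61.26 -0.27 183.35 rot rel down [1.000e-03 1.000e-03 3.113e+00] F [ 0.2 -0.4 -0.2] T [-0.01  0.07 -0.01] w 35.8 0
```

View pics/end.png

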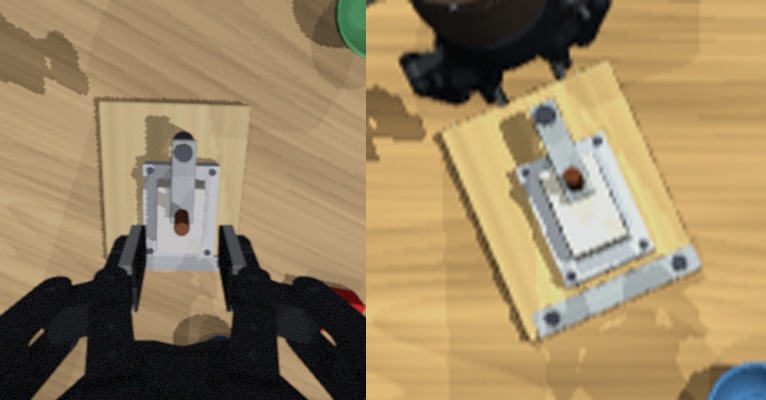

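The final picture shows the keeper bar straight over the seated block, with its peg at about (572,178) in the right crop. The gripper is clear of everything.

```bash
python3 -c "
from bench import arm
print(arm.job_done())"
```

```text
the job is handed in; nothing more can be done
None
```

The plaster block is seated flat in the jig's pocket, the keeper is swung to its end stop over it, the gripper is clear, and the job is handed in at about 21.5 s; no verdict was returned.

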